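Restock the bottle crate beside the microscope

ROBOT

A 6-joint arm with a two-finger parallel gripper is mounted at the origin on the work surface. World frame = base frame: x ahead of the robot, y to its left, z up, the work surface at z = 0. Lengths are in m, angles in rad, forces in N, time in s.
With the tool pointing down it reaches from about 0.375 to 0.925 m from the base axis. Payload 5.7 kg.
Tool frame: the origin (TCP) lies midway between the tips of the shut fingers; the grasp point (between the pads) lies 19 mm behind it; y points along the fingers, x is the direction in which the jaws open and shut, and the axes are right-handed (so a half turn about y gives the same grasp; the last joint's range is limited). The gripper opens to 88 mm and grips with 3 to 60 N. Pads are 20 mm wide; open, the fingers measure 115 mm over their backs; the gripper's body (75 mm by 178 mm) begins 61 mm behind the grasp point.
Start: joints at [-1.334, 0.359, 1.51, -0, 1.272, -0.115], TCP at [0.207, -0.563, 0.223] pointing down, gripper open.
Joint ranges: [-2.97, 2.97], [-1.01, 2.36], [0.21, 2.38], [-0.96, 4.11], [0.2, 2.71], [-2.98, 2.98]. Speed limits (rad/s): [2.39, 2.39, 3.14, 3.14, 3.14, 3.14].

INTERFACE

Orientations are given as a unit quaternion [w, x, y, z].
In Python, from cell import * gives the robot as it stands.
- The arm moves only by the tool arm_command, never from a script. Its argument "rows" is one flat list of numbers, 7 for each row, row after row: the shift along the tool's x, y, z in cm, then the turn, a rotation vector about the tool's x, y, z in degrees, then the finger opening in cm, from 0 to 8.78. In form: [x, y, z, rx, ry, rz, gripper, x, y, z, rx, ry, rz, gripper, ...]. A call has 1 to 20 rows; each row is the pose to reach, as a shift and turn from the pose commanded when the call began, along the tool's axes at that moment; what a row does not reach only later rows make up. A row lasts 1/10 s, in which the tool goes at most 50 mm and 8.59 degrees, less where a joint would pass 70% of its speed; a pose out of reach is approached as far as the arm can. A call with a gripper value outside its range is refused whole. The fingers move at their own pace and stop on an object; "force" is the grip in N (left out, the last holds). Time passes only in rows, so rows that repeat a pose let the fingers close. It gives the time, the measured TCP pose, the force and the opening at its end, in the units of the state.
- get_state(): the state, without advancing time (a new reading comes with each control period).
- grab_frame(name): name is "scene" or "top" or "wrist"; returns the picture (420x560x3 uint8, blue, green, red); there is no depth.
- get_calibration(name): a dict with "vfov" (degrees; the focal length in pixels is half the picture's height over the tangent of half this angle, whatever the lens; pixels are square), "cx", "cy" (the principal point, pixels), "world_from_camera" (4x4, takes a point from camera to world coordinates). Camera axes: x right, y down, z forward; pixel columns grow to the right and rows downward; lengths in m; the calibration is good to about 2 mm. A picture is of the moment at which its call begins: read the wrist's pose just before it. get_calibration takes no time and is no camera call; for the wrist camera it gives the pose at the moment of the call.
- close_job(): hands the job in, once; it reports no verdict.
The state is a dict: "time": time; "joint_positions": joint angles; "joint_velocities": joint speeds; "joint_torque": joint torques, N m; "tcp_pos": TCP position; "eef_rot": TCP orientation; "ft_force": force on the tool from outside, world axes, zero at the start; "ft_torque": the same for the moment, N m; "opening": opening from 0.0 (shut) to 1.0 (fully open).
Only numpy, scipy, OpenCV 4.12 (cv2) and the standard library are available. Lean on these libraries where they do the work, as an engineer would, in place of code of your own. Each camera call takes 0.05 s, during which the arm holds its last target. There are 200 camera calls.

TASK

A teal instrument case has been left lying across the grey bottle crate: first lay it flat in the steel tray. Then stand the blue-capped and the orange-capped bottle in the crate, each in the empty cell lined in its own colour, keeping them upright and lowering things into place rather than dropping them. Leave everything else where it is.

Things in the scene. Friction and masses are not known exactly. Their poses are not given: they have to be found in the camera images.
- crate: grey crate fixed to the table, 167 mm (its x) by 248 mm (its y), 75 mm tall; walls, floor and full-height dividers 5 mm thick. 2 by 3 square cells of 76 mm, centres at x = -40.5 or +40.5 mm, y = -81, 0 or +81 mm in its frame. Two cells are empty and lined in colour, four hold a jar each. Origin: centre of the underside, z up.
- liner_blue: thin blue liner (floor and four sides, 1 mm thin, and yielding, so it takes no room) that fills one empty cell of the crate up to the rim and marks that cell. Origin: centre of the cell's floor, so this point is where the blue bottle's foot must come; fixed; axes as the crate's. Which cell it marks varies.
- liner_orange: thin orange liner (floor and four sides, 1 mm thin, and yielding, so it takes no room) that fills one empty cell of the crate up to the rim and marks that cell. Origin: centre of the cell's floor, so this point is where the orange bottle's foot must come; fixed; axes as the crate's. Which cell it marks varies.
- bottle_blue: reagent bottle standing upright: white cylindrical body 60 mm in diameter, straight from the foot to 116 mm up, with a band in the colour blue around it; short shoulder, then a cap (blue) 44 mm in diameter; 145 mm tall in all, about 0.3 kg. Origin: centre of the underside, z up. Loose. To go in the cell with the blue liner.
- bottle_orange: reagent bottle standing upright: white cylindrical body 60 mm in diameter, straight from the foot to 116 mm up, with a band in the colour orange around it; short shoulder, then a cap (orange) 44 mm in diameter; 145 mm tall in all, about 0.3 kg. Origin: centre of the underside, z up. Loose. To go in the cell with the orange liner.
- bottle_black: reagent bottle standing upright: white cylindrical body 60 mm in diameter, straight from the foot to 116 mm up, with a band in the colour black around it; short shoulder, then a cap (black) 44 mm in diameter; 145 mm tall in all, about 0.3 kg. Origin: centre of the underside, z up. Loose. A bystander near the other two: leave it.
- case: closed teal instrument case, a flat box 170 mm long (its x) by 44 mm wide (its y) by 27.5 mm thick (its z), about 0.15 kg, lying flat on top of the crate's rim and dividers (underside 75 mm above the table), over the cells. Origin: centre of its underside, z up.
- tray: shallow open steel tray, 230 mm (its x) by 150 mm (its y) outside, 25 mm tall, walls and floor 4 mm, empty, fixed to the table. Origin: centre of its underside, z up.
- jar0: short green glass jar with a white lid, 56 mm in diameter, 52 mm tall, standing in one cell of the crate, its top about 18 mm below the crate's rim. Origin: centre of the underside. To be left in its cell.
- jar1: short green glass jar with a white lid, 56 mm in diameter, 52 mm tall, standing in one cell of the crate, its top about 18 mm below the crate's rim. Origin: centre of the underside. To be left in its cell.
- jar2: short green glass jar with a white lid, 56 mm in diameter, 52 mm tall, standing in one cell of the crate, its top about 18 mm below the crate's rim. Origin: centre of the underside. To be left in its cell.
- jar3: short green glass jar with a white lid, 56 mm in diameter, 52 mm tall, standing in one cell of the crate, its top about 18 mm below the crate's rim. Origin: centre of the underside. To be left in its cell.
- spray: white spray bottle with a red collar and band, 68 mm in diameter, 155 mm tall, a bystander at the far right. Origin: centre of the underside.
- beaker: glass beaker, 72 mm in diameter, 85 mm tall, a bystander at the far left. Origin: centre of the underside.

How it is judged:
On the way, in this order (a step that is already met when the one before it is completed fails the run):
1. the case lies flat in the tray, released, before either bottle is put in its cell (x of case in the frame of tray between -0.08 and 0.08 m and y of case in the frame of tray between -0.06 and 0.06 m and z of case in the frame of tray below 0.009 m and angle between case's own z axis and vertical below 0.1 rad and linear speed of case below 0.03 m/s and contact force between the fingers and case below 0.1 N and horizontal distance between bottle_blue and liner_blue above 0.06 m and horizontal distance between bottle_orange and liner_orange above 0.06 m), for 0.2 s.
2. both bottles stand released in their own cells (horizontal distance between bottle_blue and liner_blue below 0.016 m and z of each of bottle_blue, bottle_orange in the frame of crate below 0.012 m and angle between each of bottle_blue, bottle_orange's own z axis and vertical below 0.1 rad and linear speed of each of bottle_blue, bottle_orange below 0.03 m/s and horizontal distance between bottle_orange and liner_orange below 0.016 m and contact force between the fingers and bottle_blue below 0.1 N and contact force between the fingers and bottle_orange below 0.1 N), for 0.2 s.
At the end, for the whole second after the job is handed in: The case lies flat (within 0.1 rad) on the floor of the tray, inside its walls; the blue and the orange bottle each stand upright (within 0.1 rad) on the floor of the cell lined in their own colour, foot centre within 16 mm of the cell's centre; all are at rest (x of case in the frame of tray between -0.08 and 0.08 m and y of case in the frame of tray between -0.06 and 0.06 m and z of case in the frame of tray below 0.009 m and angle between each of case, bottle_blue, bottle_orange's own z axis and vertical below 0.1 rad and linear speed of each of case, bottle_blue, bottle_orange below 0.03 m/s and horizontal distance between bottle_blue and liner_blue below 0.016 m and z of each of bottle_blue, bottle_orange in the frame of crate below 0.012 m and horizontal distance between bottle_orange and liner_orange below 0.016 m); the robot touches nothing.
It fails at once if a bottle that is to be moved is tipped over (more than 0.5 rad) (angle between any of bottle_blue, bottle_orange's own z axis and vertical above 0.5 rad).
It fails at once if a bottle is dropped into the crate (faster than 0.6 m/s in the lowest 40 mm above the crate's floor) ((horizontal distance between bottle_blue and liner_blue below 0.03 m and height (world z) of bottle_blue below 0.045 m and linear speed of bottle_blue above 0.6 m/s) or (horizontal distance between bottle_orange and liner_orange below 0.03 m and height (world z) of bottle_orange below 0.045 m and linear speed of bottle_orange above 0.6 m/s)).
It fails at once if the case is dropped (faster than 0.6 m/s within 40 mm of the table) (height (world z) of case below 0.04 m and linear speed of case above 0.6 m/s).
It fails at once if a jar, the black-capped bottle, the spray bottle or the beaker is moved by more than 30 mm (distance of any of jar0, jar1, jar2, jar3, bottle_black, spray, beaker from where it was at the start of the episode above 0.03 m).
It also fails if it takes over 67 s, if anything falls off the work surface, if the arm or the gripper's body presses on something with over 40 N, if the wrist force passes 120 N, or if a joint passes its speed limit or range.

## Working session

There is one attempt and no reset: what is moved stays moved. The work goes in short steps, Python scripts to look and compute and a tool call to move; the robot and the scene stay as the last step left them, time stands still between calls to the robot, and variables do not carry over. Pictures are saved under pics/ and viewed, about 8 in all and at most 12, crops included, and the job is handed in when it is done.

Besides the shell and the picture viewer there is one more tool, called after "Request:" as a command line: name --argument value ..., lists and objects as JSON in quotes. arm_command: Moves the arm, as the interface text tells. Its arguments: {"type":"object","properties":{"rows":{"type":"array"},"force":{"type":"number"}},"required":["rows"]}

```bash
ls; mkdir -p pics; python3 - <<'E'
from cell import *
import cv2
for n in("top","scene"):
    cv2.imwrite(f"pics/{n}0.png",grab_frame(n)); print(n,get_calibration(n))
s=get_state();print(s)
E
```

```text
pics
top {'vfov': 47.619252627485025, 'cx': 277.7927226049755, 'cy': 210.00009574404837, 'world_from_camera': array([[-0.01265134, -0.99815153,  0.05944301,  0.46734695],
       [-0.99964629,  0.01123473, -0.02410538, -0.07026549],
       [ 0.02339299, -0.05972695, -0.99794061,  1.42463096],
       [ 0.        ,  0.        ,  0.        ,  1.        ]])}
scene {'vfov': 54.811965318071756, 'cx': 278.5377074388403, 'cy': 214.63791916198898, 'world_from_camera': array([[-0.38299534,  0.68541685, -0.61928855,  1.24732985],
       [ 0.92369768,  0.29131759, -0.24883057,  0.17808132],
       [ 0.00985698, -0.66733635, -0.74469124,  0.93305155],
       [ 0.        ,  0.        ,  0.        ,  1.        ]])}
{'time': 0.1, 'joint_positions': array([-1.33406327e+00,  3.59426258e-01,  1.51133299e+00, -9.29912020e-06,
        1.27251060e+00, -1.15097041e-01]), 'joint_velocities': array([-1.97419074e-03, -6.20612421e-04, -1.31607568e-03, -1.48586903e-03,
        4.05795993e-04, -7.44304407e-05]), 'joint_torque': array([ 8.02943814e-04, -5.16357136e+01, -2.71406758e+01,  6.75653340e-02,
        2.76287174e-02, -3.03316949e-05]), 'tcp_pos': array([ 0.20661124, -0.56262821,  0.22189432]), 'eef_rot': array([ 0.58017901, -0.57939764,  0.40522399, -0.40433181]), 'ft_force': array([ 0.03705938, -0.23604592, -0.12291095]), 'ft_torque': array([-0.05132418, -0.00426837,  0.04291026]), 'opening': 0.9995621705839848}
```

View pics/top0.png

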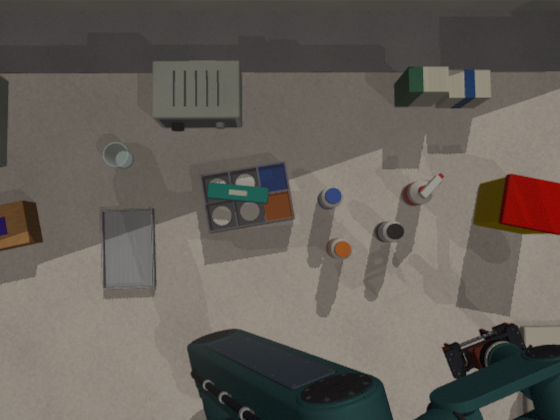

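View pics/scene0.png

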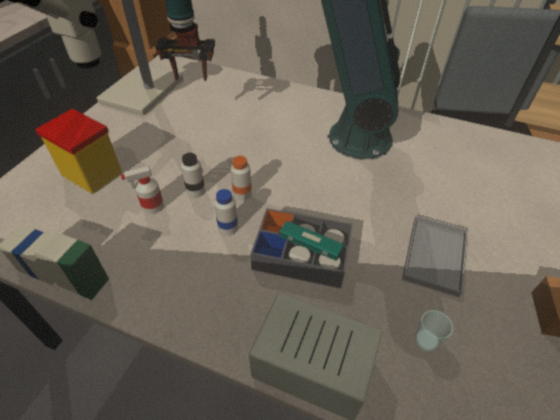

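```bash
python3 - <<'E'
from cell import *
from scipy.spatial.transform import Rotation as R
q=get_state()['eef_rot'];print(R.from_quat(q,scalar_first=True).as_matrix().round(3)); print(get_calibration("wrist"))
E
```

```text
[[ 0.345 -0.     0.939]
 [-0.939  0.002  0.345]
 [-0.002 -1.     0.   ]]
{'vfov': 71.61357020670854, 'cx': 281.4658852174605, 'cy': 209.26158487876947, 'world_from_camera': array([[ 0.34523912, -0.89299551, -0.28873685,  0.28644573],
       [-0.93851365, -0.32896705, -0.10475121, -0.53328915],
       [-0.00144255,  0.30714769, -0.95166077,  0.38406753],
       [ 0.        ,  0.        ,  0.        ,  1.        ]])}
```

```bash
python3 - <<'E'
import cv2
a=cv2.imread("pics/top0.png")
c=cv2.resize(a[135:300,95:420],None,fx=2.46,fy=2.46,interpolation=cv2.INTER_CUBIC);c=cv2.convertScaleAbs(c,alpha=1.4,beta=15)
cv2.imwrite("pics/top0c.png",c);print(c.shape)
E
```

```text
(406, 800, 3)
```

View pics/top0c.png

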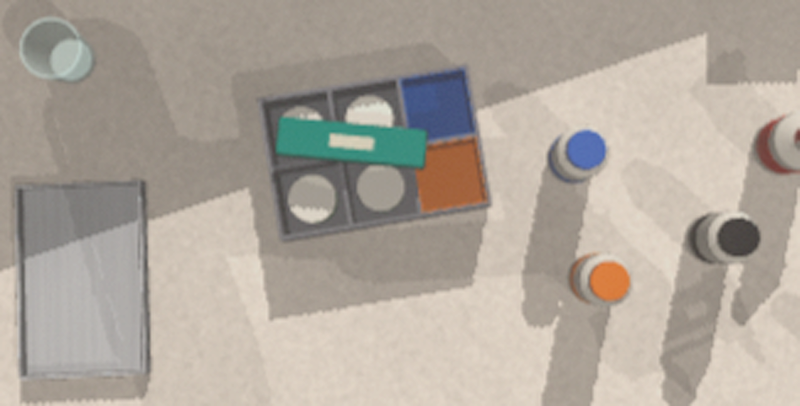

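```bash
cat > h.py <<'E'
from cell import *
import numpy as np, cv2
from scipy.spatial.transform import Rotation as R
def proj(cal,uv,z):
    T=cal["world_from_camera"]; f=210/np.tan(np.radians(cal["vfov"]/2))
    uv=np.atleast_2d(uv).astype(float)
    d=np.c_[(uv[:,0]-cal["cx"])/f,(uv[:,1]-cal["cy"])/f,np.ones(len(uv))]@T[:3,:3].T
    o=T[:3,3]; return (o+d*((z-o[2])/d[:,2])[:,None])[:,:2]
def rect(p):  # centre, side lengths, angles(deg)
    e=[p[(i+1)%4]-p[i] for i in range(4)]
    print(p.mean(0).round(4),[round(float(np.hypot(*v)),3) for v in e],[round(float(np.degrees(np.arctan2(v[1],v[0]))),1) for v in e])
def tool():
    s=get_state();return s["tcp_pos"],R.from_quat(s["eef_rot"],scalar_first=True).as_matrix()
def move(dst,xdir=None):
    p,M=tool(); d=(np.array(dst)-p)@M*100
    print("tcp",p.round(4),"shift cm",d.round(2),"x ang",np.degrees(np.arctan2(M[1,0],M[0,0])).round(2))
E
python3 - <<'E'
from h import *
c=get_calibration("top"); o=lambda L:np.array(L)/2.46+[95,135]
for L,z in(([(262,98),(467,67),(491,207),(282,240)],.075),([(16,184),(144,180),(148,375),(20,377)],.025),([(280,117),(427,129),(424,167),(276,155)],.1025)): rect(proj(c,o(L),z))
print(proj(c,o([(586,150),(609,281),(739,238)]),.145).round(4))
print("liners",proj(c,o([(438,105),(451,175)]),.04).round(4))
s=get_calibration("scene");print("scene caps",proj(s,[(224,195),(240,161)],.145).round(4))
E
```

```text
[ 0.5855 -0.0179] [0.24, 0.165, 0.243, 0.166] [-81.9, -171.1, 98.3, 7.8]
[0.4441 0.3325] [0.151, 0.231, 0.15, 0.228] [-88.8, -178.7, 90.0, 1.7]
[0.5955 0.0079] [0.167, 0.043, 0.168, 0.043] [-95.3, 174.8, 84.7, -6.2]
[[ 0.5799 -0.2517]
 [ 0.4359 -0.2741]
 [ 0.4811 -0.4184]]
liners [[ 0.6447 -0.091 ]
 [ 0.5611 -0.1054]]
scene caps [[ 0.5837 -0.2496]
 [ 0.4397 -0.2719]]
```

```bash
python3 - <<'E'
from h import *
move([.5955,.008,.26])
E
```

```text
tcp [ 0.2066 -0.5626  0.2219] shift cm [-40.17  -3.73  56.17] x ang -69.84
```

Request:
arm_command --rows '[0, -3.7, 0, 0, 0, 0, 8.7, -40.2, -3.7, 56.2, 0, -64.5, 0, 8.7, -40.2, -3.7, 56.2, 0, -64.5, 0, 8.7, -40.2, -3.7, 56.2, 0, -64.5, 0, 8.7, -40.2, -3.7, 56.2, 0, -64.5, 0, 8.7, -40.2, -3.7, 56.2, 0, -64.5, 0, 8.7, -40.2, -3.7, 56.2, 0, -64.5, 0, 8.7, -40.2, -3.7, 56.2, 0, -64.5, 0, 8.7, -40.2, -3.7, 56.2, 0, -64.5, 0, 8.7, -40.2, -3.7, 56.2, 0, -64.5, 0, 8.7, -40.2, -3.7, 56.2, 0, -64.5, 0, 8.7, -40.2, -3.7, 56.2, 0, -64.5, 0, 8.7, -40.2, -3.7, 56.2, 0, -64.5, 0, 8.7, -40.2, -3.7, 56.2, 0, -64.5, 0, 8.7, -40.2, -3.7, 56.2, 0, -64.5, 0, 8.7, -40.2, -3.7, 56.2, 0, -64.5, 0, 8.7, -40.2, -3.7, 56.2, 0, -64.5, 0, 8.7, -40.2, -3.7, 56.2, 0, -64.5, 0, 8.7, -40.2, -3.7, 56.2, 0, -64.5, 0, 8.7, -40.2, -3.7, 56.2, 0, -64.5, 0, 8.7]'

```text
time: 2.1
tcp_pos: [0.5952, 0.0066, 0.2598]
eef_rot: [-0.706, 0.706, -0.034, 0.034]
ft_force: [0.1, 0.2, -0.3]
opening: 0.988
```

```bash
python3 - <<'E'
from h import *
move([.5955,.008,.26]); c=get_calibration("wrist")
np.save("w1.npy",c,allow_pickle=True)
cv2.imwrite("pics/w1.png",cv2.resize(grab_frame("wrist"),None,fx=1.4,fy=1.4,interpolation=cv2.INTER_CUBIC)); print(c)
E
```

```text
tcp [0.5952 0.0066 0.2598] shift cm [ 0.01 -0.02  0.14] x ang -5.44
{'vfov': 71.61357020670854, 'cx': 281.4658852174605, 'cy': 209.26158487876947, 'world_from_camera': array([[ 9.95556621e-01, -8.94877376e-02, -2.93080089e-02,
         6.03371947e-01],
       [-9.41640257e-02, -9.47383739e-01, -3.05936574e-01,
         9.15360207e-02],
       [-3.88359300e-04,  3.07336941e-01, -9.51600680e-01,
         4.21958746e-01],
       [ 0.00000000e+00,  0.00000000e+00,  0.00000000e+00,
         1.00000000e+00]])}
```

View pics/w1.png

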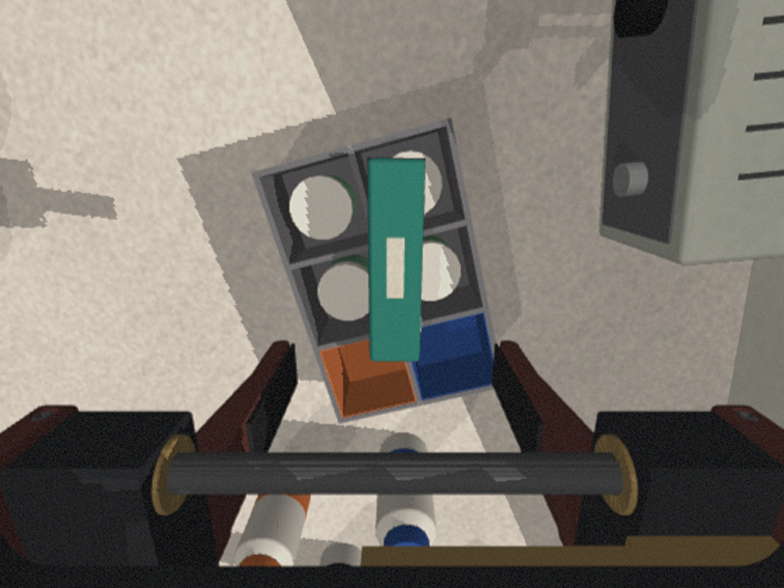

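```bash
python3 - <<'E'
from h import *
c=np.load("w1.npy",allow_pickle=True).item(); o=lambda L:np.array(L)/1.4
rect(proj(c,o([(369,158),(425,159),(418,361),(370,360)]),.1025))
P=proj(c,o([(253,174),(451,119),(497,385),(340,422)]),.075);rect(P)
move([.5955,.008,.081])
E
```

```text
[0.5967 0.0103] [0.042, 0.167, 0.042, 0.167] [-6.4, -96.2, 173.3, 83.8]
[ 0.5869 -0.0151] [0.165, 0.243, 0.159, 0.245] [9.1, -82.4, -170.1, 99.1]
tcp [0.5954 0.0068 0.2599] shift cm [ 0.   17.89  0.12] x ang -5.43
```

Request:
arm_command --rows '[0, 5, 0.2, 0, 0.6, 0, 8.7, 0, 10, 0.2, 0, 0.6, 0, 8.7, 0, 14, 0.2, 0, 0.6, 0, 8.7, 0, 16, 0.2, 0, 0.6, 0, 8.7, 0, 17.5, 0.2, 0, 0.6, 0, 8.7, 0, 17.8, 0.2, 0, 0.6, 0, 8.7, 0, 17.8, 0.2, 0, 0.6, 0, 8.7, 0, 17.8, 0.2, 0, 0.6, 0, 4, 0, 17.8, 0.2, 0, 0.6, 0, 3.5, 0, 17.8, 0.2, 0, 0.6, 0, 3.5, 0, 17.8, 0.2, 0, 0.6, 0, 3.5, 0, 17.8, 0.2, 0, 0.6, 0, 3.5, 0, 17.8, 0.2, 0, 0.6, 0, 3.5, 0, 17.8, 0.2, 0, 0.6, 0, 3.5]' --force 20

```text
time: 3.55
tcp_pos: [0.596, 0.0099, 0.0818]
eef_rot: [0.706, -0.706, 0.037, -0.037]
ft_force: [-0.9, -0.9, 1.6]
opening: 0.499
```

Request:
arm_command --rows '[0, -1, 0, 0, 0, 0, 3.5, 0, -4, 0, 0, 0, 0, 3.5, 0, -8, 0, 0, 0, 0, 3.5, 0, -12, 0, 0, 0, 0, 3.5, -3, -12, 5, 0, -8, 0, 3.5, -5, -12, 8, 0, -16, 0, 3.5, -7, -12, 11, 0, -24, 0, 3.5, -9, -12, 14, 0, -32, 0, 3.5, -11, -12, 17, 0, -40, 0, 3.5, -13, -12, 21, 0, -48, 0, 3.5, -15, -12, 25, 0, -56, 0, 3.5, -17, -12, 28, 0, -64, 0, 3.5, -18.5, -12, 30.5, 0, -72, 0, 3.5, -18.5, -12, 30.5, 0, -80, 0, 3.5, -18.5, -12, 30.5, 0, -88, 0, 3.5, -18.5, -12, 30.5, 0, -96, 0, 3.5, -18.5, -12, 30.5, 0, -97, 0, 3.5, -18.5, -12, 30.5, 0, -97, 0, 3.5]'

```text
time: 5.35
tcp_pos: [0.4434, 0.3322, 0.2019]
eef_rot: [0.496, -0.496, -0.504, 0.504]
ft_force: [-0.0, -0.0, -2.7]
opening: 0.5
```

```bash
python3 - <<'E'
from h import *
move([.444,.3325,.012]); print(get_state()['opening'],get_state()['ft_force'])
cv2.imwrite("pics/w2.png",cv2.resize(grab_frame("scene")[150:400,200:560],None,fx=2,fy=2,interpolation=cv2.INTER_CUBIC))
E
```

```text
tcp [0.4434 0.3322 0.2019] shift cm [ 0.02 18.99 -0.06] x ang 90.89
0.5000019855014856 [-0.02228253 -0.03516674 -2.66327421]
```

View pics/w2.png

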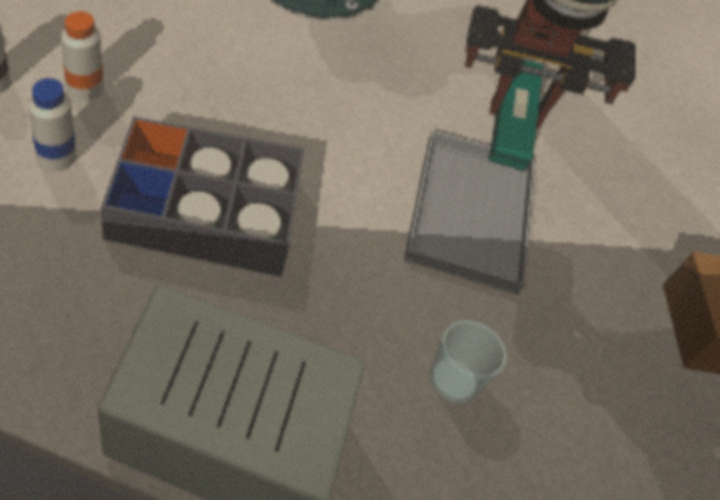

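Request:
arm_command --rows '[0, 4, 0, 0, 0, 0, 3.5, 0, 8, 0, 0, 0, 0, 3.5, 0, 12, 0, 0, 0, 0, 3.5, 0, 15, 0, 0, 0, 0, 3.5, 0, 17, 0, 0, 0, 0, 3.5, 0, 18, 0, 0, 0, 0, 3.5, 0, 18.6, 0, 0, 0, 0, 3.5, 0, 19.0, 0, 0, 0, 0, 3.5, 0, 19.1, 0, 0, 0, 0, 3.5, 0, 19.1, 0, 0, 0, 0, 3.5, 0, 19.1, 0, 0, 0, 0, 6.5, 0, 19.1, 0, 0, 0, 0, 6.5, 0, 19.1, 0, 0, 0, 0, 6.5, 0, 19.1, 0, 0, 0, 0, 6.5, 0, 16, 0, 0, 0, 0, 6.5, 0, 12, 0, 0, 0, 0, 6.5, 0, 7, 0, 0, 0, 0, 6.5, 0, 2, 0, 0, 0, 0, 6.5, 0, -3, 0, 0, 0, 0, 8.7, 0, -3, 0, 0, 0, 0, 8.7]'

```text
time: 7.4
tcp_pos: [0.4476, 0.3347, 0.2392]
eef_rot: [-0.494, 0.497, 0.509, -0.5]
ft_force: [0.8, 0.3, -0.1]
opening: 0.883
```

```bash
python3 - <<'E'
from h import *
move([.580,-.251,.23])
E
```

```text
tcp [0.4476 0.3347 0.2392] shift cm [-58.82   0.67 -12.14] x ang 91.07
```

Request:
arm_command --rows '[-5, 0, -1, 0, -2, 0, 8.7, -10, 0, -2, 0, -4, 0, 8.7, -15, 0, -3, 0, -7.7, 0, 8.7, -20, 0, -4, 0, -7.7, 0, 8.7, -25, 0, -5, 0, -7.7, 0, 8.7, -30, 0, -6, 0, -7.7, 0, 8.7, -35, 0, -7, 0, -7.7, 0, 8.7, -40, 0, -8.5, 0, -7.7, 0, 8.7, -45, 0, -10, 0, -7.7, 0, 8.7, -50, 0, -11, 0, -7.7, 0, 8.7, -54, 0, -12, 0, -7.7, 0, 8.7, -57, 0, -12.8, 0, -7.7, 0, 8.7, -58.6, 0, -12.8, 0, -7.7, 0, 8.7, -58.6, 0, -12.8, 0, -7.7, 0, 8.7, -58.6, 0, -12.8, 0, -7.7, 0, 8.7, -58.6, 0, -12.8, 0, -7.7, 0, 8.7]'

```text
time: 9.0
tcp_pos: [0.5818, -0.2491, 0.2315]
eef_rot: [-0.46, 0.459, 0.537, -0.537]
ft_force: [-0.8, -0.5, 0.7]
opening: 0.99
```

```bash
python3 - <<'E'
from h import *
move([.580,-.251,.082]); c=get_calibration("wrist")
np.save("w3.npy",c,allow_pickle=True)
w=cv2.resize(grab_frame("wrist"),None,fx=1,fy=1)
t=cv2.resize(grab_frame("top")[195:300,95:165],None,fx=4,fy=4,interpolation=cv2.INTER_CUBIC)
o=np.zeros((420,560+t.shape[1]-40,3),np.uint8);o[:,:560]=w;o[:,560:]=t[:,:240]
cv2.imwrite("pics/w3.png",o)
E
```

```text
tcp [ 0.5818 -0.2491  0.2315] shift cm [-0.18 14.95  0.19] x ang 98.84
```

View pics/w3.png

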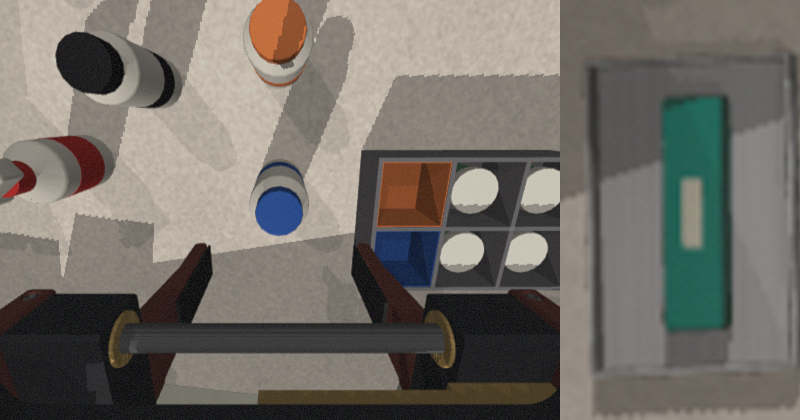

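```bash
python3 - <<'E'
from h import *
c=np.load("w3.npy",allow_pickle=True).item()
print(proj(c,[(279,211),(278,31)],.145).round(4))
p=proj(c,[(380,159),(452,161),(440,230),(372,230)],.075)
print(p.round(4));rect(p)
th=np.radians(8.6);r=np.array([[np.cos(th),-np.sin(th)],[np.sin(th),np.cos(th)]])
for x in(.0405,-.0405):print((np.array([.5862,-.0165])+r@[x,-.081]).round(4))
E
```

```text
[[ 0.579  -0.2514]
 [ 0.4387 -0.2737]]
[[ 0.5258 -0.1487]
 [ 0.5158 -0.0704]
 [ 0.5958 -0.0575]
 [ 0.6082 -0.1366]]
[ 0.5614 -0.1033] [0.079, 0.081, 0.08, 0.083] [97.3, 9.2, -81.1, -171.7]
[ 0.6384 -0.0905]
[ 0.5583 -0.1026]
```

Request:
arm_command --rows '[-0.2, 1, 0.25, 0, 0, 0, 8.7, -0.2, 5, 0.25, 0, 0, 0, 8.7, -0.2, 9, 0.25, 0, 0, 0, 8.7, -0.2, 12, 0.25, 0, 0, 0, 8.7, -0.2, 14, 0.25, 0, 0, 0, 8.7, -0.2, 14.9, 0.25, 0, 0, 0, 8.7, -0.2, 14.9, 0.25, 0, 0, 0, 8.7, -0.2, 14.9, 0.25, 0, 0, 0, 6.6, -0.2, 14.9, 0.25, 0, 0, 0, 6.3, -0.2, 14.9, 0.25, 0, 0, 0, 5.5, -0.2, 14.9, 0.25, 0, 0, 0, 5, -0.2, 14.9, 0.25, 0, 0, 0, 5, -0.2, 14.9, 0.25, 0, 0, 0, 5, -0.2, 14.9, 0.25, 0, 0, 0, 5]' --force 30

```text
time: 10.5
tcp_pos: [0.5808, -0.2536, 0.0836]
eef_rot: [-0.46, 0.461, 0.537, -0.536]
ft_force: [-0.1, 1.1, 5.8]
opening: 0.676
```

```bash
python3 - <<'E'
from h import *
move([.639,-.090,.19])
E
```

```text
tcp [ 0.5808 -0.2536  0.0836] shift cm [ 15.28 -10.64  -8.26] x ang 98.76
```

Request:
arm_command --rows '[0, -0.5, 0, 0, 0, 0, 5, 0, -2, 0, 0, 0, 0, 5, 0, -4.5, 0, 0, 0, 0, 5, 0, -7, 0, 0, 0, 0, 5, 0, -9, 0, 0, 0, 0, 5, 0, -10.6, 0, 0, 0, 0, 5, 1, -10.6, -0.5, 0, 0, 0, 5, 3, -10.6, -1.5, 0, 0, 0, 5, 5, -10.6, -2.7, 0, 0, 0, 5, 7.5, -10.6, -4, 0, 0, 0, 5, 10, -10.6, -5.4, 0, 0, 0, 5, 12.5, -10.6, -6.8, 0, 0, 0, 5, 14, -10.6, -7.6, 0, 0, 0, 5, 15, -10.6, -8.1, 0, 0, 0, 5, 15.2, -10.6, -8.2, 0, 0, 0, 5, 15.2, -10.6, -8.2, 0, 0, 0, 5, 15.2, -10.6, -8.2, 0, 0, 0, 5]'

```text
time: 12.2
tcp_pos: [0.6378, -0.0919, 0.1886]
eef_rot: [0.461, -0.461, -0.536, 0.537]
ft_force: [0.5, -0.3, -3.3]
opening: 0.675
```

```bash
python3 - <<'E'
from h import *
print(get_state()['opening'],get_state()['ft_force']); move([.639,-.090,.088]); c=get_calibration("wrist")
np.save("w4.npy",c,allow_pickle=True)
cv2.imwrite("pics/w4.png",cv2.resize(grab_frame("wrist")[:300,80:],None,fx=1.66,fy=1.66,interpolation=cv2.INTER_CUBIC))
E
```

```text
0.6753363498744068 [ 0.51090418 -0.309697   -3.27816799]
tcp [ 0.6378 -0.0919  0.1886] shift cm [ 0.17 10.06 -0.16] x ang 98.71
```

View pics/w4.png

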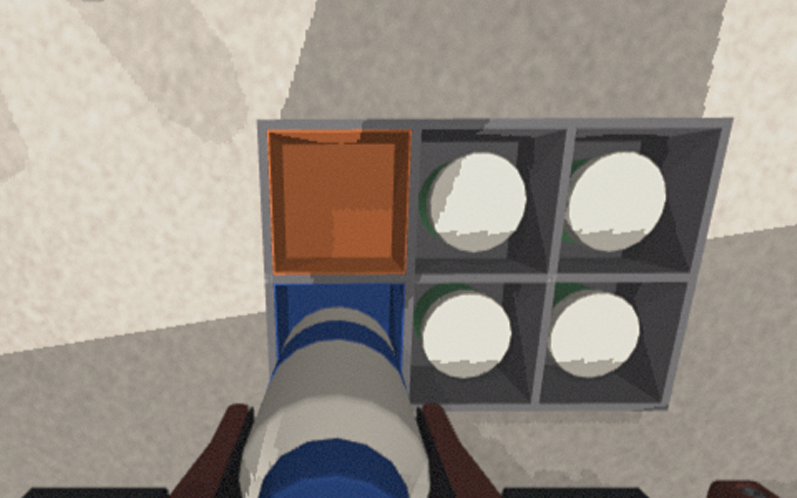

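```bash
python3 - <<'E'
from h import *
c=np.load("w4.npy",allow_pickle=True).item()
p=proj(c,np.array([(258,121),(732,118),(667,409),(411,277),(551,276),(267,278),(692,275)])/1.66+[80,0],.075)
m=np.array([(-.0835,-.124),(-.0835,.124),(.0835,.124),(0,-.0405),(0,.0405),(0,-.1215),(0,.1215)])
a=m-m.mean(0);b=p-p.mean(0)
th=np.arctan2((a[:,0]*b[:,1]-a[:,1]*b[:,0]).sum(),(a*b).sum());r=np.array([[np.cos(th),-np.sin(th)],[np.sin(th),np.cos(th)]])
t=p.mean(0)-r@m.mean(0);print(t,np.degrees(th),((m@r.T+t-p)*1000).round(1).tolist())
print("blue",t+r@[.0405,-.081],"orange",t+r@[-.0405,-.081])
B=t+r@[.0405,-.081];move([*B,.088])
E
```

```text
[ 0.58724759 -0.01485288] 9.076599385359222 [[-0.9, -1.3], [-1.1, 0.2], [0.2, 0.2], [0.5, -0.7], [0.5, 0.2], [0.2, 0.7], [0.6, 0.7]]
blue [ 0.64001859 -0.08844956] orange [ 0.56003285 -0.10122769]
tcp [ 0.6378 -0.092   0.1886] shift cm [ 0.32 10.06 -0.28] x ang 98.7
```

Request:
arm_command --rows '[0.3, 0, -0.35, 0, 0, 0, 5, 0.3, 0, -0.35, 0, 0, 0, 5, 0.3, 1.5, -0.35, 0, 0, 0, 5, 0.3, 3, -0.35, 0, 0, 0, 5, 0.3, 4.5, -0.35, 0, 0, 0, 5, 0.3, 6, -0.35, 0, 0, 0, 5, 0.3, 7.5, -0.35, 0, 0, 0, 5, 0.3, 8.5, -0.35, 0, 0, 0, 5, 0.3, 9.2, -0.35, 0, 0, 0, 5, 0.3, 9.6, -0.35, 0, 0, 0, 5, 0.3, 9.6, -0.35, 0, 0, 0, 5]'

```text
time: 13.35
tcp_pos: [0.6409, -0.0873, 0.0922]
eef_rot: [0.461, -0.46, -0.537, 0.537]
ft_force: [-0.4, 0.5, -2.4]
opening: 0.681
```

Request:
arm_command --rows '[-0.1, 0.2, 0, 0, 0, 0, 5, -0.1, 0.3, 0, 0, 0, 0, 5, -0.1, 0.3, 0, 0, 0, 0, 5]'

```text
time: 13.65
tcp_pos: [0.6415, -0.0884, 0.09]
eef_rot: [-0.46, 0.461, 0.537, -0.537]
ft_force: [-0.2, -0.5, -3.1]
opening: 0.677
```

Request:
arm_command --rows '[0, 0.1, 0, 0, 0, 0, 5, 0, 0.15, 0, 0, 0, 0, 5, 0, 0.15, 0, 0, 0, 0, 5, 0, 0.15, 0, 0, 0, 0, 7.8, 0, 0.15, 0, 0, 0, 0, 7.8, 0, 0.15, 0, 0, 0, 0, 7.8, 0, 0.15, 0, 0, 0, 0, 7.8, 0, -2, 0, 0, 0, 0, 7.8, 0, -6, 0, 0, 0, 0, 7.8, 0, -11, 0, 0, 0, 0, 7.8, 0, -15, 0, 0, 0, 0, 8.7, 0, -15, 0, 0, 0, 0, 8.7, 0, -15, 0, 0, 0, 0, 8.7]'

```text
time: 14.95
tcp_pos: [0.6418, -0.0885, 0.2408]
eef_rot: [-0.46, 0.461, 0.537, -0.536]
ft_force: [0.3, 0.3, -1.4]
opening: 0.992
```

```bash
python3 - <<'E'
from h import *
print(get_state()['opening'],get_state()['ft_force']);move([.438,-.2730,.24])
cv2.imwrite("pics/t5.png",cv2.resize(grab_frame("top")[150:270,190:430],None,fx=3.2,fy=3.2,interpolation=cv2.INTER_CUBIC))
E
```

```text
0.9916751332739563 [ 0.30693237  0.27955361 -1.36996462]
tcp [ 0.6418 -0.0885  0.2408] shift cm [-15.13   0.04  22.95] x ang 98.76
```

Now over the orange bottle.

Request:
arm_command --rows '[-2.5, 0, 4, 0, 0, 0, 8.7, -5, 0, 8, 0, 0, 0, 8.7, -8, 0, 12, 0, 0, 0, 8.7, -11, 0, 16, 0, 0, 0, 8.7, -13, 0, 20, 0, 0, 0, 8.7, -15.1, 0, 22.9, 0, 0, 0, 8.7, -15.1, 0, 22.9, 0, 0, 0, 8.7, -15.1, 0, 22.9, 0, 0, 0, 8.7, -15.1, 0, 22.9, 0, 0, 0, 8.7]'

```text
time: 15.9
tcp_pos: [0.4381, -0.2715, 0.2386]
eef_rot: [-0.461, 0.46, 0.537, -0.537]
ft_force: [-0.2, -0.3, 0.2]
opening: 0.988
```

```bash
python3 - <<'E'
from h import *
c=get_calibration("wrist");np.save("w6.npy",c,allow_pickle=True);w=grab_frame("wrist")
cv2.imwrite("pics/w6.png",w)
h=cv2.cvtColor(w,cv2.COLOR_BGR2HSV);k=cv2.inRange(h,(5,150,120),(18,255,255))
n,l,s,ce=cv2.connectedComponentsWithStats(k);print([(s[i].tolist(),proj(c,[s[i][:2]+(s[i][2:4]-1)/2],.145).round(4).tolist()) for i in range(1,n) if s[i][4]>300])
move([.438,-.2730,.082])
E
```

```text
[([256, 188, 46, 43, 1551], [[0.4357, -0.2741]])]
tcp [ 0.4384 -0.2714  0.2389] shift cm [-0.17 15.68  0.05] x ang 98.82
```

View pics/w6.png

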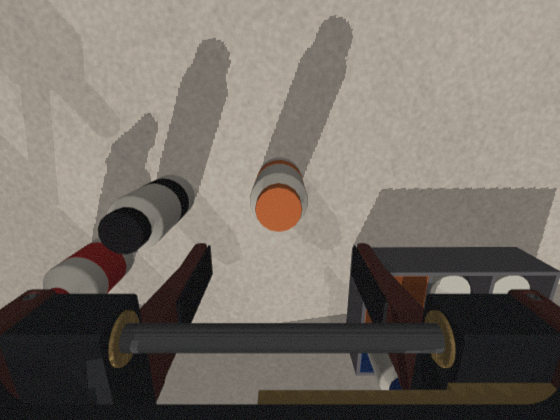

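Request:
arm_command --rows '[-0.2, 1, 0.2, 0, 0, 0, 8.7, -0.2, 5, 0.2, 0, 0, 0, 8.7, -0.2, 9, 0.2, 0, 0, 0, 8.7, -0.2, 13, 0.2, 0, 0, 0, 8.7, -0.2, 15, 0.2, 0, 0, 0, 8.7, -0.2, 15.7, 0.2, 0, 0, 0, 8.7, -0.2, 15.7, 0.2, 0, 0, 0, 8.7, -0.2, 15.7, 0.2, 0, 0, 0, 6.6, -0.2, 15.7, 0.2, 0, 0, 0, 6.3, -0.2, 15.7, 0.2, 0, 0, 0, 5.5, -0.2, 15.7, 0.2, 0, 0, 0, 5, -0.2, 15.7, 0.2, 0, 0, 0, 5, -0.2, 15.7, 0.2, 0, 0, 0, 5, -0.2, 15.7, 0.2, 0, 0, 0, 5]' --force 30

```text
time: 17.35
tcp_pos: [0.4368, -0.275, 0.0835]
eef_rot: [-0.46, 0.461, 0.537, -0.537]
ft_force: [-0.7, 1.5, 6.5]
opening: 0.679
```

```bash
python3 - <<'E'
from h import *
move([.561,-.1015,.255])
E
```

```text
tcp [ 0.4368 -0.275   0.0835] shift cm [ 15.24 -17.15 -14.94] x ang 98.75
```

View pics/t5.png

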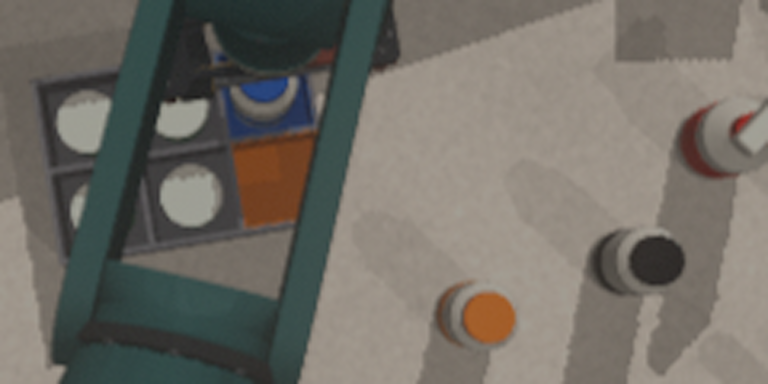

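Request:
arm_command --rows '[0, -0.5, 0, 0, 0, 0, 5, 0, -2, 0, 0, 0, 0, 5, 0, -4.5, 0, 0, 0, 0, 5, 0, -7, 0, 0, 0, 0, 5, 0, -9, 0, 0, 0, 0, 5, 0, -10.7, 0, 0, 0, 0, 5, 1, -10.7, -1, 0, 0, 0, 5, 3, -10.7, -3, 0, 0, 0, 5, 5.5, -10.7, -5.4, 0, 0, 0, 5, 8, -10.7, -7.8, 0, 0, 0, 5, 10.5, -10.7, -10.3, 0, 0, 0, 5, 13, -10.7, -12.7, 0, 0, 0, 5, 14.5, -10.7, -14.2, 0, 0, 0, 5, 15.2, -10.7, -14.9, 0, 0, 0, 5, 15.2, -10.7, -14.9, 0, 0, 0, 5, 15.2, -10.7, -14.9, 0, 0, 0, 5, 15.2, -10.7, -14.9, 0, 0, 0, 5]'

```text
time: 19.05
tcp_pos: [0.5595, -0.1026, 0.1893]
eef_rot: [0.461, -0.46, -0.536, 0.537]
ft_force: [-0.3, -0.3, -3.0]
opening: 0.678
```

```bash
python3 - <<'E'
from h import *
print(get_state()['opening'],get_state()['ft_force'])
move([.5605,-.1015,.0925])
cv2.imwrite("pics/w7.png",cv2.resize(grab_frame("wrist"),None,fx=1.4,fy=1.4,interpolation=cv2.INTER_CUBIC))
E
```

```text
0.6784570468315951 [-0.29892827 -0.29734152 -2.96662999]
tcp [ 0.5595 -0.1026  0.1893] shift cm [ 0.1   9.68 -0.13] x ang 98.7
```

View pics/w7.png

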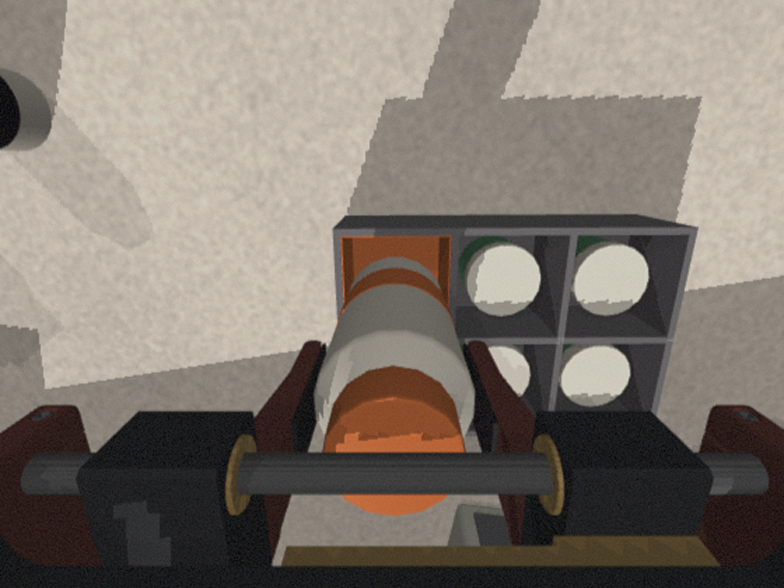

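Request:
arm_command --rows '[0.1, 0, -0.1, 0, 0, 0, 5, 0.1, 1.5, -0.1, 0, 0, 0, 5, 0.1, 3, -0.1, 0, 0, 0, 5, 0.1, 4.5, -0.1, 0, 0, 0, 5, 0.1, 6, -0.1, 0, 0, 0, 5, 0.1, 7.5, -0.1, 0, 0, 0, 5, 0.1, 8.5, -0.1, 0, 0, 0, 5, 0.1, 9.2, -0.1, 0, 0, 0, 5, 0.1, 9.6, -0.1, 0, 0, 0, 5, 0.1, 9.8, -0.1, 0, 0, 0, 5, 0.1, 9.8, -0.1, 0, 0, 0, 5]'

```text
time: 20.2
tcp_pos: [0.5614, -0.1008, 0.0918]
eef_rot: [-0.46, 0.46, 0.537, -0.537]
ft_force: [0.9, 0.1, -3.7]
opening: 0.68
```

Request:
arm_command --rows '[0, 0.2, 0, 0, 0, 0, 5, 0, 0.3, 0, 0, 0, 0, 5, 0, 0.3, 0, 0, 0, 0, 5, 0, 0.3, 0, 0, 0, 0, 7.8, 0, 0.3, 0, 0, 0, 0, 7.8, 0, 0.3, 0, 0, 0, 0, 7.8, 0, 0.3, 0, 0, 0, 0, 7.8, 0, -2, 0, 0, 0, 0, 7.8, 0, -6, 0, 0, 0, 0, 7.8, 0, -11, 0, 0, 0, 0, 7.8, 0, -16, 0, 0, 0, 0, 8.7, 3, -18, 4, 0, 0, 0, 8.7, 7, -18, 6, 0, 0, 0, 8.7, 11, -18, 8, 0, 0, 0, 8.7, 15, -18, 10, 0, 0, 0, 8.7, 19, -18, 12, 0, 0, 0, 8.7, 23, -18, 14, 0, 0, 0, 8.7, 23, -18, 14, 0, 0, 0, 8.7, 23, -18, 14, 0, 0, 0, 8.7]'

```text
time: 22.1
tcp_pos: [0.3877, 0.1058, 0.2721]
eef_rot: [-0.459, 0.46, 0.538, -0.537]
ft_force: [0.6, -1.1, -0.6]
opening: 0.991
```

```bash
python3 - <<'E'
from h import *
print(get_state()['tcp_pos'],get_state()['ft_force'])
a=cv2.resize(grab_frame("scene")[140:300,180:480],None,fx=2.4,fy=1.8*4/3,interpolation=cv2.INTER_CUBIC)
b=cv2.resize(grab_frame("top")[145:300,95:420],None,fx=1,fy=1)
import numpy as np
b=cv2.resize(b,(360,172))
o=np.zeros((a.shape[0]+172,a.shape[1],3),np.uint8);o[:a.shape[0]]=a;o[a.shape[0]:,:360]=b
cv2.imwrite("pics/f8.png",o);print(o.shape)
E
```

```text
[0.3877059  0.10577834 0.27205267] [ 0.61661702 -1.12907469 -0.59340821]
(556, 720, 3)
```

View pics/f8.png

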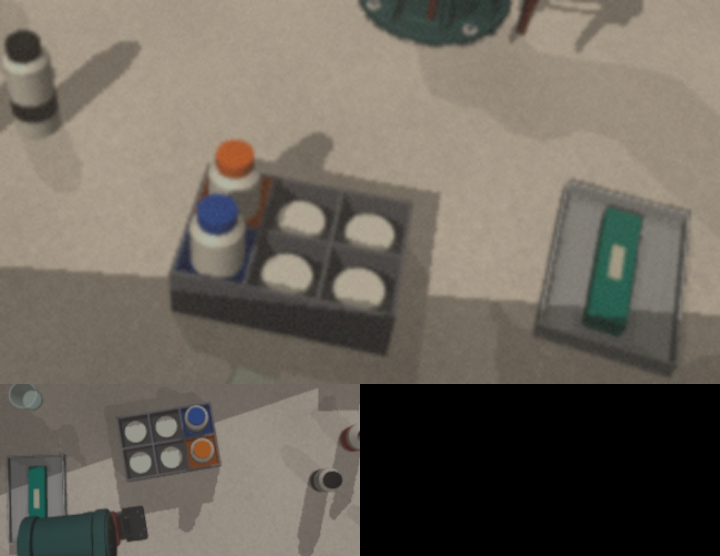

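```bash
python3 - <<'E'
from h import *
c=get_calibration("top");f=grab_frame("top");g=cv2.resize(f[140:240,190:310],None,fx=6,fy=6,interpolation=cv2.INTER_CUBIC)
cv2.imwrite("pics/t9.png",g)
E
```

```text
(no output)
```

View pics/t9.png

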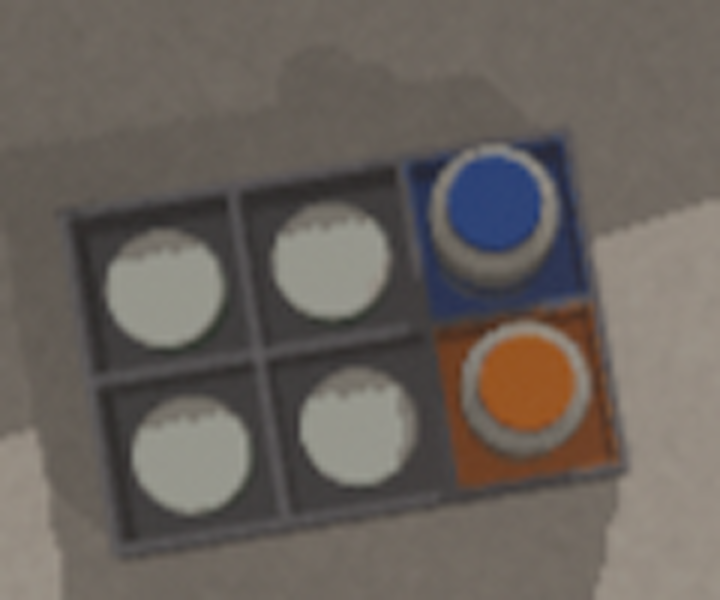

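```bash
python3 - <<'E'
from h import *
c=get_calibration("top");o=lambda L:np.array(L)/6+[190,140]
print("caps",proj(c,o([(495,203),(527,383)]),.15).round(4))
P=proj(c,o([(66,212),(567,132),(627,470),(118,555)]),.075);rect(P);t=P.mean(0)
th=np.radians(8.8);r=np.array([[np.cos(th),-np.sin(th)],[np.sin(th),np.cos(th)]])
print("cells",t+r@[.0405,-.081],t+r@[-.0405,-.081],get_state()['time'])
E
```

```text
caps [[ 0.6411 -0.088 ]
 [ 0.5599 -0.1014]]
[ 0.5859 -0.0173] [0.241, 0.164, 0.243, 0.164] [-81.4, -170.8, 98.8, 8.4]
cells [ 0.63834207 -0.09114351] [ 0.55829557 -0.10353536] 22.25
```

Both bottles are within about 5 mm of their cell centres (the limit is 16 mm), so I'm handing in the job.

```bash
python3 -c "
from cell import *
print(close_job())"
```

```text
the job is handed in; nothing more can be done
None
```

I laid the case flat in the steel tray, then stood the blue-capped and orange-capped bottles in the cells lined in their own colours, lowering each one before releasing it. The job was handed in at about 22 s of the 67 s allowed; closing the job gives no verdict.

- **Bottles:** The last overhead picture puts the blue cap about 4 mm and the orange cap about 3 mm from their cell centres. The limit is 16 mm. Both stand upright in the pictures.
- **Foot contact:** I released both bottles at the height worked out for the cell floor, about 0.09 m for the tool tip. The last force reading before each release showed no contact, so any drop at release was at most a few millimetres.
- **Case:** It lies flat inside the tray walls, near the middle.
- **Everything else:** In the last pictures the four jars are in their cells and the black-capped bottle looks where it was. The spray bottle and beaker were only partly in view, and I did not measure any of these. The arm is clear of everything.
- **Disagreement:** My estimates of the crate's position differed by up to about 3 mm between the overhead and wrist cameras. I used the wrist view to place the bottles, and that difference is well inside the fit.

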